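Shut the compressed-air valve under the sliding cover

TASK

On the air shut-off box, push the sliding cover all the way open by its upright tab, without lifting it, to reveal the two valve handles. Then push the handle that ends in a round disc clockwise to its stop, so that it lies across its pipe and that valve is shut. Leave the cover open, and leave the other, straight handle and the loose things in and around the box alone; nothing needs to be gripped or lifted.

Things in the scene. Friction and masses are not known exactly. Their poses are not given: they have to be found in the camera images.
- airbox: Grey steel shut-off box fixed to the bench, 280 mm (its x) by 300 mm (its y), origin at the centre of its underside. Its -y half is an open-topped valve bay, its +y half a closed deck, top at z 70 mm. Guide walls 6 mm thick along both x sides rise to z 84 mm. A regulator stands on the back (+x) at y 85 mm, 100 mm high. Yawed by up to 0.35 rad.
- bay (a point): Centre of the valve bay's floor, 6 mm above the table, at box (0, -72) mm. Inside the bay is 268 mm (box x) by 144 mm (box y); its -y end wall is 72 mm high. Two pipes 18 mm thick, axes 24 mm above the table, run along the box's y at box x = -65 and x = 45 mm, with one valve on each; stubs stick out 25 mm at the -y end.
- cover (a joint): Travel (m) of the cover along the box's +y. 0 = shut over the valve bay, 0.145 = fully open at its stop, over the deck. About 2.5 N of friction; starts between 0 and 0.025 and hides both handles.
- cover_plate (a joint): How far (m) the cover has been lifted off its guides: 0 = resting, as it must stay. It is held down only by its weight (0.35 kg).
- cover_tab (a point): Centre of the upright tab on the cover: an aluminium ridge 100 mm long (box x), 12 mm thick (box y), 26 mm high, 91 mm above the table (ridge from z 78 to 104 mm). It crosses the middle of the cover, an aluminium plate 264 x 146 x 4 mm, top at z 78 mm. Pushing the tab to the box's +y opens it.
- marked (a joint): The valve handle to shut: steel lever 16 mm wide ending in a round disc 34 mm across. Hinge value: 0 = open, lever along its pipe, pointing to the box's +y. Grows clockwise seen from above; 1.571 = shut at its stop, across the pipe, pointing to the box's +x. About 0.12 N m of friction, stays where left; starts between 0 and 0.3.
- marked_pivot (a point): On the pivot axis of the disc-ended handle, at the lever's mid height, 53 mm above the table. The lever and disc are 14 mm high (z 46 to 60 mm). Below them: brass valve body 30 x 46 mm, top at z 38 mm. Its pivot is at box y about -108 mm and on either of the two pipes.
- marked_end (a point): Centre of the disc, 60 mm from the pivot; the straight part of the lever's sides lies 11 to 43 mm from the pivot.
- plain (a joint): The other valve handle, to leave alone: straight steel lever 16 mm wide, square end, no disc, 77 mm from pivot to end, otherwise alike. Hinge value: 0 = open, lever along its pipe, pointing to the box's +y. Grows clockwise seen from above; 1.571 = shut at its stop, across the pipe, pointing to the box's +x. About 0.12 N m of friction, stays where left; starts between 0 and 0.3.
- plain_pivot (a point): On the pivot axis of the straight handle, at the lever's mid height, 53 mm above the table; on the other pipe.
- plain_end (a point): Point on the straight lever 60 mm from its pivot, at mid height.
- plug: Bystander, to leave alone: brass plug, 18 mm across, 24 mm high, standing on the floor of the valve bay between the two pipes (its top is 30 mm above the table). Origin at its foot.
- filter_jar: Bystander, to leave alone: clear jar with black cap, 50 mm across, 85 mm high, standing on the table beside the box's -y end.
- switch_block: Bystander, to leave alone: grey block 50 x 60 x 35 mm with a red cap, 51 mm high in all, on the table beside the box's -y end.
- mug: Bystander, to leave alone: white mug, 76 mm across, 85 mm high, on the table beside the box's +y end.
- screwdriver: Bystander, to leave alone: screwdriver lying on the table beside the box's +y end, about parallel to the box's x axis.
- tee: Bystander, to leave alone: brass pipe tee, 50 mm long, 22 mm high, lying on the table beside the box's +y end.
- wrench: Bystander, to leave alone: flat wrench lying on the table along the -y end of the box.

How it is judged:
By the outcome, as a careful person would: the job done as asked, in the order asked, and still so for the second after the job is handed in, with the robot touching nothing.
It also fails if it takes over 51 s, if anything falls off the work surface, if the arm or the gripper's body presses on something with over 40 N, if the wrist force passes 120 N, or if a joint passes its speed limit or range.

ROBOT

A 6-joint arm with a two-finger parallel gripper is mounted at the origin on the work surface. World frame = base frame: x ahead of the robot, y to its left, z up, the work surface at z = 0. Lengths are in mm, angles in degrees, forces in N, time in s.
With the tool pointing down it reaches from about 225 to 725 mm from the base axis. Payload 3.1 kg.
Tool frame: the origin (TCP) lies midway between the tips of the shut fingers; the grasp point (between the pads) lies env.tcp_to_grasp behind it (env.tcp_to_grasp is the distance from the TCP to the grasp point, in mm); z points along the fingers, y is the direction in which the jaws open and shut (so a half turn about z gives the same grasp; the last joint's range is limited). The gripper opens to 85 mm and grips with 20 to 120 N. Pads are 22 mm wide; open, the fingers measure 114 mm over their backs; the gripper's body (76 mm by 85 mm) begins 54 mm behind the grasp point. The pads swing forward as they close: fully open they stand 13 mm farther back than shut.
Start: joints at [67.907, 2.75, 5.684, 92.934, 0, 82.678], TCP at [133.858, 507.641, 231.312] pointing down, gripper open.
Joint ranges: [-166.93, 166.93], [-56.73, 111.36], [-69.38, 81.34], [-121.58, 131.49], [-85.45, 84.26], [-180, 180]. Speed limits (degrees/s): [159.86, 159.86, 180, 180, 180, 180].

INTERFACE

Orientations are given as [roll, pitch, yaw] about the fixed x, y, z axes, in that order (R = Rz(yaw) Ry(pitch) Rx(roll)).
In Python, from rig import env, imaging gives the robot as it stands.
- The arm moves only by the shell command python3 -m creep 'ROWS' [FORCE]. ROWS is JSON, a list of rows, each an object of numbers: "claw": the finger opening in m, from 0 to 0.0854; "x", "y", "z": the shift along the world's x, y, z in m; "twist": the turn about the world's z in degrees. In form: [{"claw": .., "x": .., "y": .., "z": .., "twist": ..}, ...]. A call has 1 to 5 rows; each row is the pose to reach, as a shift and turn from the pose commanded when the call began; what a row does not reach only later rows make up. A row lasts 1/10 s, in which the tool goes at most 50 mm and 8.59 degrees, less where a joint would pass 70% of its speed; a pose out of reach is approached as far as the arm can. A call with a gripper value outside its range is refused whole. The fingers move at their own pace and stop on an object; FORCE is the grip in N (left out, the last holds). Time passes only in rows, so rows that repeat a pose let the fingers close. It gives the time, the measured TCP pose, the force and the opening at its end, in the units of the state.
- env.read_state(): the state, without advancing time (a new reading comes with each control period).
- imaging.read_camera(name): name is "side" or "top"; returns a dict with "img" (400x640x3 uint8, red, green, blue), "mtx" (3x3 intrinsics, pixels), "rvec" (rotation vector, rad) and "tvec" (3), from world to camera coordinates, as OpenCV has them. Camera axes: x right, y down, z forward; pixel columns grow to the right and rows downward; lengths in mm; the calibration is good to about 2 mm. A picture is of the moment at which its call begins. There is no depth.
- env.sign_off(): hands the job in, once; it reports no verdict.
Trained networks look in the newest picture that a camera, given by its name, has taken for a name from the list of things; names that differ only in an ending like _2 or _b are one class to them, and where a whole thing is asked for, a point or a joint stands for the part that bears it (a point fixed in the world has none). Each returns a list of dicts, best first, with "conf" (0 to 1); they miss things now and then, are a little off and sometimes report something else, mostly with a low value. They report only what shows in the picture. A call takes as long as a camera call.
- imaging.find_in(camera, label): "bbox" ([left, top, width, height] as shares, 0 to 1, of the picture: columns of its width, rows of its height, round what is visible of it).
- imaging.trace(camera, label): "mask" (400x640 bool, what is visible of it) and "bbox" ([left, top, width, height] as shares, 0 to 1, of the picture: columns of its width, rows of its height, round what is visible of it).
The state is a dict: "clock": time; "joint_pos": joint angles; "dq": joint speeds; "effort": joint torques, N m; "position": TCP position; "tcp_rot": TCP orientation; "wrist_force": force on the tool from outside, world axes, zero at the start; "ft_torque": the same for the moment, N m; "width": finger opening in mm.
Only numpy, scipy, OpenCV 4.12 (cv2) and the standard library are available. Lean on these libraries where they do the work, as an engineer would, in place of code of your own. Each camera call takes 0.05 s, during which the arm holds its last target.

## Working session

There is one attempt and no reset: what is moved stays moved. The work goes in short steps, Python scripts to look and compute and a shell command to move; the robot and the scene stay as the last step left them, time stands still between calls to the robot, and variables do not carry over. Pictures are saved under pics/ and viewed, and the job is handed in when it is done.

```bash
ls; mkdir -p pics; python3 - <<'E'
from rig import env, imaging
import cv2
print(env.read_state(), env.tcp_to_grasp)
for n in ("top","side"):
    r=imaging.read_camera(n); cv2.imwrite(f"pics/{n}0.png",r["img"][:,:,::-1]); print(n,r["mtx"].tolist(),r["rvec"],r["tvec"])
    for l in ("airbox","cover_tab","cover","mug"):
        print(l,[(d["conf"],d["bbox"]) for d in imaging.find_in(n,l)[:2]])
E
```

```text
pics
{'clock': 0.0, 'joint_pos': array([6.79092226e+01, 2.79262817e+00, 5.59004422e+00, 9.29339485e+01,
       4.60997651e-04, 8.26774698e+01]), 'dq': array([ 0.0676045 ,  0.00625702, -0.01834115,  0.00427522,  0.02202361,
        0.02995503]), 'effort': array([-9.97866391e-05, -3.38780558e+01,  3.20015395e+01,  2.03093479e-02,
        2.53268723e-05,  6.19217701e-06]), 'position': array([133.60222778, 507.07134046, 230.10584965]), 'tcp_rot': array([-1.79864640e+02, -1.78589174e-02,  1.65231731e+02]), 'wrist_force': array([ 0.60008431, -0.69728567,  0.8903238 ]), 'ft_torque': array([ 0.01664939, -0.0198599 , -0.07306241]), 'width': 85.40911042322408} 18.700000000000003
top [[431.1760106370554, 0.0, 314.1921637877826], [0.0, 431.1760106370554, 195.77692517711935], [0.0, 0.0, 1.0]] [ 2.16712312 -2.1096125   0.18728753] [   7.91293407  589.77988534 1030.77435795]
airbox [(0.84, [0.3458, 0.3235, 0.2286, 0.3645])]
cover_tab [(0.62, [0.4544, 0.389, 0.1109, 0.288])]
cover [(0.61, [0.4525, 0.3967, 0.1144, 0.2792])]
mug [(0.67, [0.2553, 0.5385, 0.072, 0.0765]), (0.66, [0.4528, 0.3887, 0.1095, 0.2855])]
side [[485.17209799075454, 0.0, 316.8680711557775], [0.0, 485.17209799075454, 198.90366097049795], [0.0, 0.0, 1.0]] [ 0.52792506 -2.69701226  1.21561554] [ 564.86006429  227.03997518 1095.97222504]
airbox [(0.91, [0.3666, 0.4365, 0.2683, 0.361])]
cover_tab []
cover [(0.77, [0.4392, 0.4423, 0.1869, 0.178])]
mug [(0.8, [0.4289, 0.7615, 0.0847, 0.1415])]
```

View pics/top0.png

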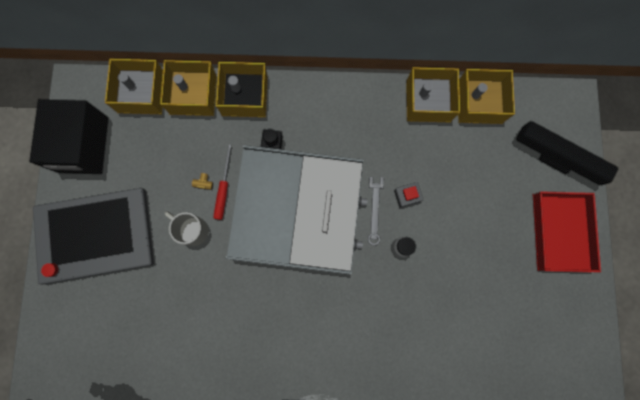

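View pics/side0.png

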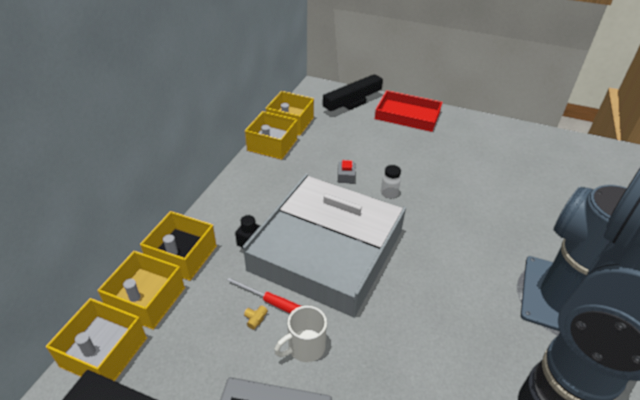

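The top view shows the box centred near (296,210), with its deck to the left, the cover to the right and the tab at about (327,211). The wrench, switch block and jar are to the right of it. I'll zoom in to measure.

```bash
python3 - <<'E'
from rig import env, imaging
import cv2
r=imaging.read_camera("top"); im=r["img"][:,:,::-1]
c=im[135:285,215:415]; cv2.imwrite("pics/z0.png",cv2.resize(c,None,fx=4,fy=4,interpolation=cv2.INTER_CUBIC))
E
```

```text
(no output)
```

View pics/z0.png

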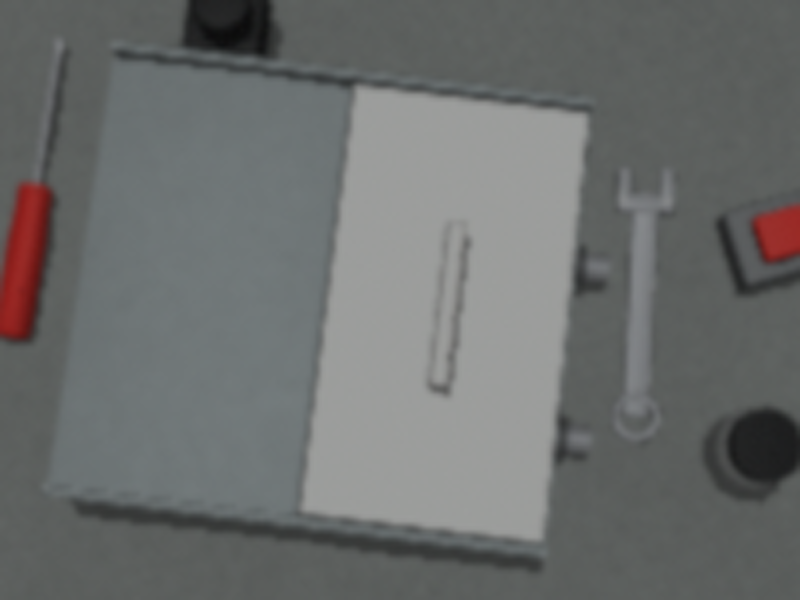

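```bash
cat > h.py <<'E'
import numpy as np, cv2
from rig import env, imaging
def back(r,uv,z):
    R=cv2.Rodrigues(np.array(r["rvec"],float))[0]; t=np.array(r["tvec"],float).ravel()
    c=-R.T@t
    d=R.T@np.linalg.inv(r["mtx"])@np.array([uv[0],uv[1],1.])
    return c+d*(z-c[2])/d[2]
def proj(r,P):
    return cv2.projectPoints(np.atleast_2d(P).astype(float),np.array(r["rvec"],float),np.array(r["tvec"],float),np.array(r["mtx"],float),None)[0][:,0]
def box2w(p,th,o):
    p=np.atleast_2d(p).astype(float); c,s=np.cos(th),np.sin(th)
    return np.c_[o[0]+c*p[:,0]-s*p[:,1], o[1]+s*p[:,0]+c*p[:,1], p[:,2]]
E
python3 - <<'E'
from h import *
from scipy.optimize import least_squares
r=imaging.read_camera("top")
Z=lambda a,b:(215+(a+.5)/4-.5,135+(b+.5)/4-.5)
B=[((140,150,84),(115,45)),((140,-150,84),(592,104)),((-140,-150,84),(546,552)),((-140,150,84),(45,490))]
C=[((132,73,78),(355,87)),((132,-73,78),(588,113)),((-132,-73,78),(545,540)),((-132,73,78),(300,512)),
((50,6,104),(445,221)),((50,-6,104),(467,222)),((-50,6,104),(428,388)),((-50,-6,104),(450,391))]
def f(v):
    th,x,y,q=v
    P=[p for p,_ in B]+[(p[0],p[1]-72+q if 1 else 0,p[2]) for p,_ in C]
    uv=np.array([Z(*u) for _,u in B+C])
    return (proj(r,box2w(P,th,(x,y)))-uv).ravel()
s=least_squares(f,[0,400,20,10],x_scale=[.1,100,100,10],loss='soft_l1')
print(s.x,np.round(s.fun.reshape(-1,2),1))
# overlay
th,x,y,q=s.x
R=cv2.Rodrigues(np.array(r["rvec"],float))[0];print(-R.T@np.array(r["tvec"]).ravel())
im=r["img"][:,:,::-1].copy()
im=cv2.resize(im[135:285,215:415],None,fx=4,fy=4,interpolation=cv2.INTER_CUBIC)
for p in [b[0] for b in B]+[(c[0][0],c[0][1]-72+q,c[0][2]) for c in C]:
    u=proj(r,box2w(p,th,(x,y)))[0]; cv2.circle(im,(int((u[0]-215)*4+2),int((u[1]-135)*4+2)),3,(0,0,255),1)
cv2.imwrite("pics/f0.png",im)
print("tab",box2w((0,q-72,104),th,(x,y)))
rs=imaging.read_camera("side"); im=rs["img"][:,:,::-1].copy()
for p in [b[0] for b in B]+[(c[0][0],c[0][1]-72+q,c[0][2]) for c in C]:
    u=proj(rs,box2w(p,th,(x,y)))[0]; cv2.circle(im,(int(u[0]),int(u[1])),2,(0,0,255),1)
cv2.imwrite("pics/f1.png",cv2.resize(im[150:330,220:440],None,fx=3,fy=3,interpolation=cv2.INTER_CUBIC))
E
```

```text
[-9.30179481e-02  5.52472250e+02  6.74582129e+01 -2.19952183e+00] [[-0.8 -1. ]
 [ 0.9 -1.4]
 [ 0.5  1.5]
 [-0.6  1.7]
 [-0.3 -0.5]
 [ 0.1 -0. ]
 [-0.3  0.9]
 [-0.2  0.5]
 [ 0.7 -0.3]
 [ 0.3  0. ]
 [ 0.1 -0.4]
 [-0.3 -0.5]]
[ 410.59908987   30.54556772 1113.94526812]
tab [[545.58031149  -6.42054057 104.        ]]
```

View pics/f0.png

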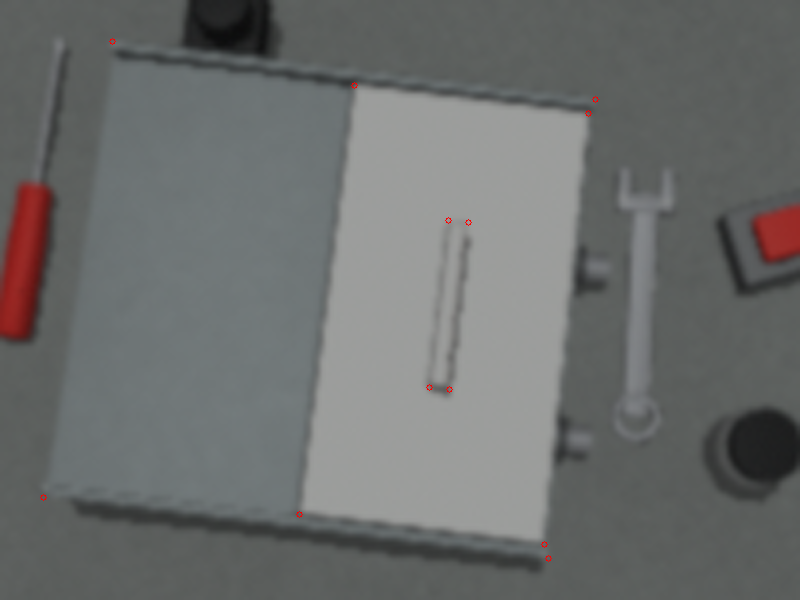

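View pics/f1.png

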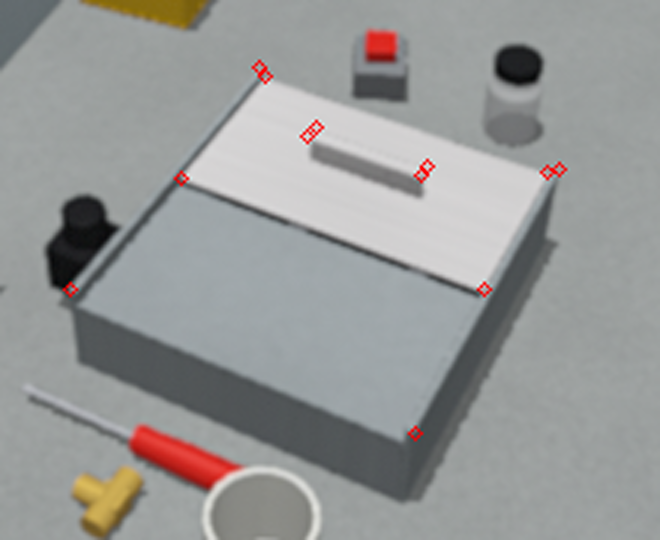

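```bash
python3 - <<'E'
from h import *
r=imaging.read_camera("top");rs=imaging.read_camera("side")
def P(r): return np.array(r["mtx"])@np.c_[cv2.Rodrigues(np.array(r["rvec"],float))[0],np.array(r["tvec"],float).ravel()]
Zt=lambda a,b:(215+a/4-.4,135+b/4-.4)
Zs=lambda a,b:(220+a/3-.3,150+b/3-.3)
pairs=dict(tab_px=((445,221),(311,146)),tab_mx=((428,388),(423,181)),cov_px=((355,87),(183,178)),cov_mx=((300,512),(484,292)),
 boxBL=((45,490),(417,433)),boxBR=((546,552),(556,177)),boxTL=((115,45),(70,296)))
for k,(a,b) in pairs.items():
    X=cv2.triangulatePoints(P(r),P(rs),np.array(Zt(*a)),np.array(Zs(*b)))[:,0]; X=X[:3]/X[3]
    print(k,X.round(1),(proj(r,X)[0]-Zt(*a)).round(1),(proj(rs,X)[0]-Zs(*b)).round(1))
th=-.093;o=(552.5,67.5)
for p in [(0,-105,0),(0,-91,0),(0,73,0),(0,145-72,0)]: print(p,box2w(p,th,o).round(1))
E
```

```text
tab_px [595.2  -3.7  96.8] [0.1 0.5] [-0.4 -0.1]
tab_mx [495.8   4.5 100.4] [0. 0.] [-0. -0.]
cov_px [683.1  53.4  77.8] [-0.  -0.2] [0.1 0. ]
cov_mx [421.8  78.2  75.6] [0.  0.1] [-0.1 -0. ]
boxBL [428.6 228.5  82.4] [0.1 1. ] [-0.9 -0.2]
boxBR [402.3 -68.4  76.1] [0.  0.1] [-0.1 -0. ]
boxTL [706.3 203.2  77. ] [-0.1 -0.4] [0.3 0.1]
(0, -105, 0) [[542.7 -37.    0. ]]
(0, -91, 0) [[544.  -23.1   0. ]]
(0, 73, 0) [[559.3 140.2   0. ]]
(0, 73, 0) [[559.3 140.2   0. ]]
```

```bash
python3 -m creep '[{"claw":0,"x":0.135,"y":-0.180,"z":0,"twist":9.4},{"claw":0,"x":0.135,"y":-0.180,"z":0,"twist":9.4},{"claw":0,"x":0.135,"y":-0.180,"z":0,"twist":9.4},{"claw":0,"x":0.135,"y":-0.180,"z":0,"twist":9.4},{"claw":0,"x":0.135,"y":-0.180,"z":0,"twist":9.4}]' 60
python3 -m creep '[{"claw":0,"x":0.135,"y":-0.180,"z":0,"twist":0},{"claw":0,"x":0.135,"y":-0.180,"z":0,"twist":0},{"claw":0,"x":0.135,"y":-0.180,"z":0,"twist":0},{"claw":0,"x":0.135,"y":-0.180,"z":0,"twist":0},{"claw":0,"x":0.135,"y":-0.180,"z":0,"twist":0}]'
python3 -m creep '[{"claw":0,"x":0.135,"y":-0.180,"z":0,"twist":0},{"claw":0,"x":0.135,"y":-0.180,"z":0,"twist":0},{"claw":0,"x":0.135,"y":-0.180,"z":0,"twist":0},{"claw":0,"x":0.135,"y":-0.180,"z":0,"twist":0},{"claw":0,"x":0.135,"y":-0.180,"z":0,"twist":0}]'
```

```text
clock: 1.25
position: [270.3, 325.2, 231.6]
tcp_rot: [-180.0, 0.1, 174.5]
wrist_force: [0.4, 0.6, -0.1]
width: 12.1
clock: 1.75
position: [405.6, 144.6, 231.3]
tcp_rot: [-180.0, 0.1, 174.4]
wrist_force: [-0.3, 0.6, 0.1]
width: 0.1
clock: 2.25
position: [540.6, -35.9, 230.6]
tcp_rot: [-179.9, 0.0, 174.4]
wrist_force: [-1.6, 0.8, -0.4]
width: -0.2
```

```bash
python3 -m creep '[{"claw":0,"x":0.003,"y":-0.011,"z":-0.05,"twist":0},{"claw":0,"x":0.003,"y":-0.011,"z":-0.1,"twist":0},{"claw":0,"x":0.003,"y":-0.011,"z":-0.12,"twist":0},{"claw":0,"x":0.003,"y":-0.011,"z":-0.12,"twist":0},{"claw":0,"x":0.003,"y":-0.011,"z":-0.12,"twist":0}]'
python3 - <<'E'
from h import *
for n,(a,b,c,d) in dict(top=(135,285,215,415),side=(120,300,220,440)).items():
    r=imaging.read_camera(n); im=r["img"][a:b,c:d,::-1]
    cv2.imwrite(f"pics/d_{n}.png",cv2.resize(im,None,fx=3,fy=3,interpolation=cv2.INTER_CUBIC))
print(env.read_state()["position"])
E
```

```text
clock: 2.75
position: [541.9, -43.4, 111.8]
tcp_rot: [-180.0, 0.0, 174.6]
wrist_force: [0.1, 0.1, 1.0]
width: 0.1
[543.68991216 -43.60551413 114.14752976]
```

View pics/d_top.png

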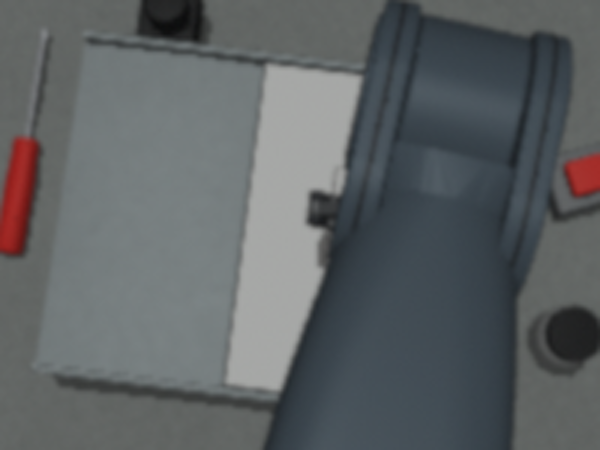

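View pics/d_side.png

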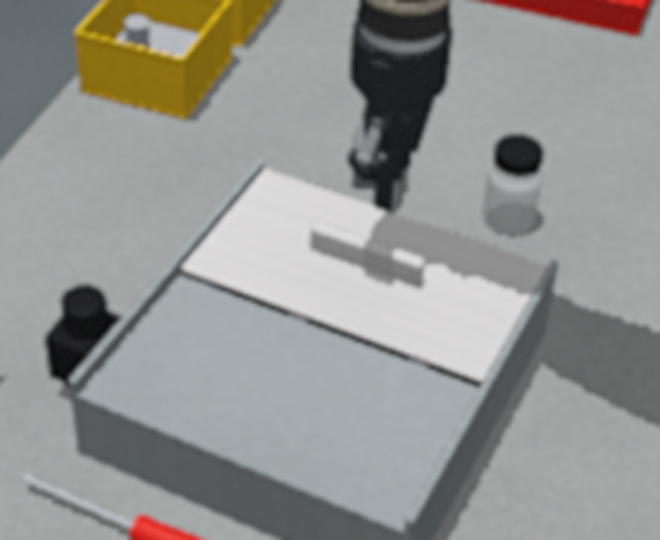

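```bash
python3 -m creep '[{"claw":0,"x":0,"y":0,"z":-0.013,"twist":0},{"claw":0,"x":0,"y":0,"z":-0.025,"twist":0},{"claw":0,"x":0,"y":0,"z":-0.025,"twist":0},{"claw":0,"x":0.001,"y":0.01,"z":-0.025,"twist":0},{"claw":0,"x":0.002,"y":0.02,"z":-0.025,"twist":0}]'
python3 -m creep '[{"claw":0,"x":0.001,"y":0.007,"z":0,"twist":0},{"claw":0,"x":0.0015,"y":0.017,"z":0,"twist":0},{"claw":0,"x":0.0025,"y":0.027,"z":0,"twist":0},{"claw":0,"x":0.0035,"y":0.037,"z":0,"twist":0},{"claw":0,"x":0.0045,"y":0.047,"z":0,"twist":0}]'
```

```text
clock: 3.35
position: [543.9, -23.2, 86.4]
tcp_rot: [-179.9, -0.0, 174.6]
wrist_force: [-0.1, -3.7, -1.5]
width: -0.0
clock: 3.85
position: [548.4, 24.5, 86.4]
tcp_rot: [-180.0, -0.0, 174.6]
wrist_force: [-0.5, -2.9, -0.9]
width: -0.1
```

```bash
python3 -m creep '[{"claw":0,"x":0.001,"y":0.01,"z":0,"twist":0},{"claw":0,"x":0.002,"y":0.02,"z":0,"twist":0},{"claw":0,"x":0.003,"y":0.03,"z":0,"twist":0},{"claw":0,"x":0.004,"y":0.04,"z":0,"twist":0},{"claw":0,"x":0.005,"y":0.05,"z":0,"twist":0}]'
python3 -m creep '[{"claw":0,"x":0.001,"y":0.008,"z":0,"twist":0},{"claw":0,"x":0.002,"y":0.016,"z":0,"twist":0},{"claw":0,"x":0.0025,"y":0.024,"z":0,"twist":0},{"claw":0,"x":0.003,"y":0.032,"z":0,"twist":0},{"claw":0,"x":0.0035,"y":0.036,"z":0,"twist":0}]'
python3 - <<'E'
from h import *
r=imaging.read_camera("top"); im=r["img"][135:285,215:415,::-1]
cv2.imwrite(f"pics/e_top.png",cv2.resize(im,None,fx=3,fy=3,interpolation=cv2.INTER_CUBIC))
r=imaging.read_camera("side"); im=r["img"][120:300,220:440,::-1]
cv2.imwrite(f"pics/e_side.png",cv2.resize(im,None,fx=3,fy=3,interpolation=cv2.INTER_CUBIC))
E
```

```text
clock: 4.35
position: [553.2, 74.5, 86.3]
tcp_rot: [180.0, -0.0, 174.6]
wrist_force: [-1.1, -2.7, -0.8]
width: -0.0
clock: 4.85
position: [556.9, 110.5, 86.3]
tcp_rot: [180.0, -0.0, 174.7]
wrist_force: [-1.2, -2.0, -0.6]
width: 0.3
```

View pics/e_top.png

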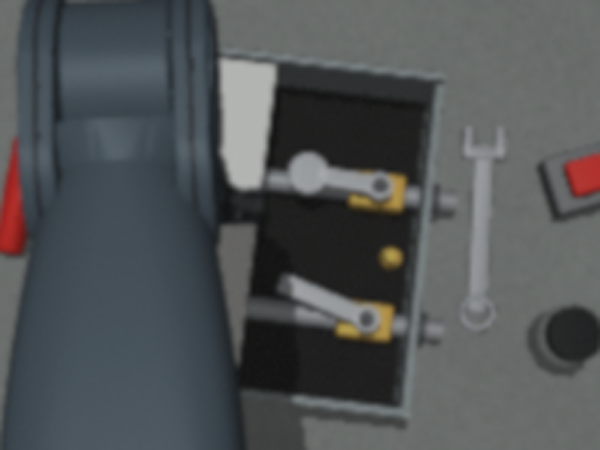

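View pics/e_side.png

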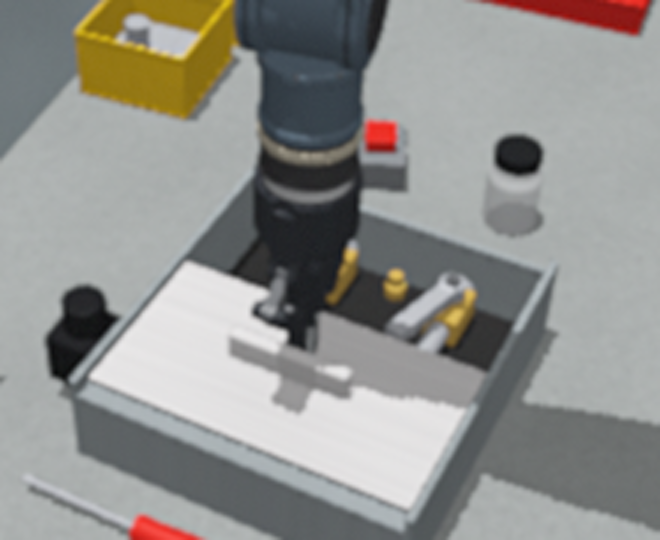

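The marked (disc) handle is on the +x pipe, with its disc near zoomed (308,172). The cover still has about 10 mm to go to its stop.

```bash
python3 -m creep '[{"claw":0,"x":0.0005,"y":0.003,"z":0,"twist":0},{"claw":0,"x":0.0005,"y":0.005,"z":0,"twist":0},{"claw":0,"x":0.0005,"y":0.006,"z":0,"twist":0}]'
python3 -m creep '[{"claw":0,"x":0,"y":0.002,"z":0,"twist":0},{"claw":0,"x":0,"y":0.003,"z":0,"twist":0}]'
python3 -m creep '[{"claw":0,"x":0,"y":0.002,"z":0,"twist":0},{"claw":0,"x":0,"y":0.002,"z":0,"twist":0}]'
```

```text
clock: 5.25
position: [557.8, 115.4, 86.5]
tcp_rot: [-180.0, 0.1, 174.6]
wrist_force: [0.4, -2.9, -0.2]
width: 0.1
clock: 5.45
position: [558.0, 118.4, 86.5]
tcp_rot: [-180.0, 0.1, 174.6]
wrist_force: [1.5, -3.8, 0.3]
width: 0.2
clock: 5.65
position: [558.0, 118.4, 86.5]
tcp_rot: [-179.7, 0.1, 174.6]
wrist_force: [1.4, -7.0, -0.4]
width: 0.1
```

```bash
python3 -m creep '[{"claw":0,"x":0,"y":0.002,"z":0,"twist":0},{"claw":0,"x":0,"y":0.002,"z":0,"twist":0}]'
python3 -m creep '[{"claw":0,"x":0,"y":-0.012,"z":0,"twist":0},{"claw":0,"x":0,"y":-0.020,"z":0,"twist":0},{"claw":0,"x":0,"y":-0.020,"z":0.03,"twist":0},{"claw":0,"x":0,"y":-0.020,"z":0.07,"twist":0},{"claw":0,"x":0,"y":-0.020,"z":0.1,"twist":0}]'
```

```text
clock: 5.85
position: [558.0, 118.6, 86.6]
tcp_rot: [-179.5, 0.1, 174.5]
wrist_force: [0.4, -10.8, -0.0]
width: 0.1
clock: 6.35
position: [557.4, 103.2, 188.3]
tcp_rot: [179.9, 0.1, 174.6]
wrist_force: [1.5, 0.0, 0.4]
width: 0.3
```

```bash
python3 - <<'E'
from h import *
r=imaging.read_camera("top"); im=r["img"][135:285,235:385,::-1]
cv2.imwrite(f"pics/g_top.png",cv2.resize(im,None,fx=4,fy=4,interpolation=cv2.INTER_CUBIC))
Z=lambda a,b:(215+(a+.5)/3-.5,135+(b+.5)/3-.5)
th=-.093;o=np.array((552.5,67.5))
c,s=np.cos(th),np.sin(th)
def b(w): d=w[:2]-o; return np.array([c*d[0]+s*d[1],-s*d[0]+c*d[1]])
for k,u,z in (("mp",(380,186),61),("me",(308,172),60),("pp",(367,319),61),("pend",(285,285),60),("plug",(391,257),30)):
    w=back(r,Z(*u),z); print(k,w.round(1),b(w).round(1))
for l in("marked_end","marked_pivot","marked"): print(l,[(d["conf"],d["bbox"]) for d in imaging.find_in("top",l)[:2]])
E
```

```text
mp [587.  -43.4  61. ] [  44.6 -107.2]
me [597.2  16.3  60. ] [ 49.3 -46.8]
pp [477.3 -34.6  61. ] [ -65.4 -108.6]
pend [503.2  32.7  60. ] [-45.9 -39.2]
plug [531.8 -55.8  30. ] [  -9.1 -124.7]
marked_end [(0.76, [0.4938, 0.4713, 0.047, 0.033])]
marked_pivot [(0.66, [0.4859, 0.4617, 0.0602, 0.0603])]
marked [(0.82, [0.4823, 0.4627, 0.0591, 0.039])]
```

View pics/g_top.png

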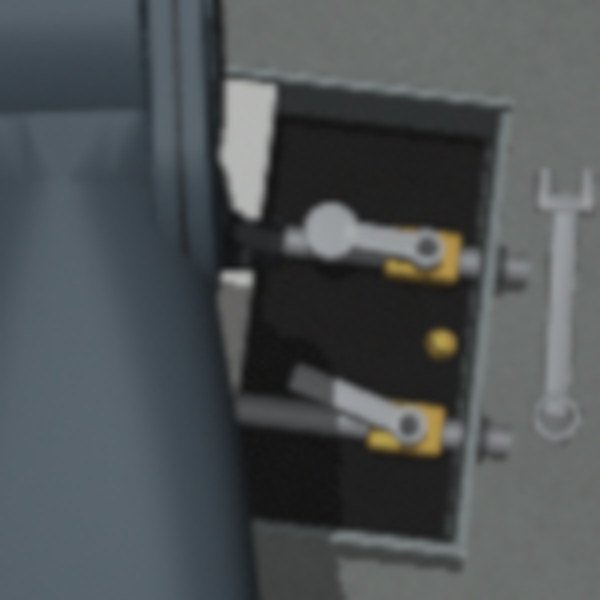

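```bash
python3 - <<'E'
from h import *
th=-.093;o=(552.5,67.5)
print("cmd/meas",env.read_state()["position"])
print("start",box2w((10,-58,0),th,o).round(1))
for a in list(range(5,91,10))+[90,94]:
    f=np.radians(a); u=np.array([np.sin(f),np.cos(f)]);n=np.array([np.cos(f),-np.sin(f)])
    h=11*abs(np.cos(f))+14.5*abs(np.sin(f))
    p=np.array([45,-108])+50*u-n*(17+h); print(a,p.round(1),box2w((*p,0),th,o)[0,:2].round(1))
E
```

```text
cmd/meas [558.0850341  103.11889062 187.53216931]
start [[557.1   8.8   0. ]]
5 [ 20.2 -55.6] [567.5  10.2]
15 [ 27.6 -51.6] [575.2  13.6]
25 [ 36.1 -48.7] [584.   15.7]
35 [ 45.6 -47.4] [593.5  16.1]
45 [ 55.6 -47.9] [603.4  14.7]
55 [ 65.8 -50.5] [613.3  11.1]
65 [ 75.6 -55.3] [622.6   5.4]
75 [ 84.5 -62.4] [630.9  -2.4]
85 [ 92.  -71.4] [637.5 -12.1]
90 [ 95.  -76.5] [640.  -17.5]
94 [ 97.1 -79.3] [641.8 -20.5]
```

```bash
python3 -m creep '[{"claw":0,"x":0,"y":-0.05,"z":0,"twist":0},{"claw":0,"x":0,"y":-0.094,"z":0,"twist":0},{"claw":0,"x":0,"y":-0.094,"z":-0.03,"twist":0},{"claw":0,"x":0,"y":-0.094,"z":-0.08,"twist":0},{"claw":0,"x":0,"y":-0.094,"z":-0.09,"twist":0}]'
python3 - <<'E'
from h import *
r=imaging.read_camera("top"); im=r["img"][135:285,235:385,::-1]
cv2.imwrite(f"pics/i_top.png",cv2.resize(im,None,fx=4,fy=4,interpolation=cv2.INTER_CUBIC))
r=imaging.read_camera("side"); im=r["img"][120:300,220:440,::-1]
cv2.imwrite(f"pics/i_side.png",cv2.resize(im,None,fx=3,fy=3,interpolation=cv2.INTER_CUBIC))
E
```

```text
clock: 7.05
position: [549.9, 9.2, 86.7]
tcp_rot: [179.9, -1.0, 174.6]
wrist_force: [-1.4, -0.4, -1.0]
width: 0.1
```

View pics/i_side.png

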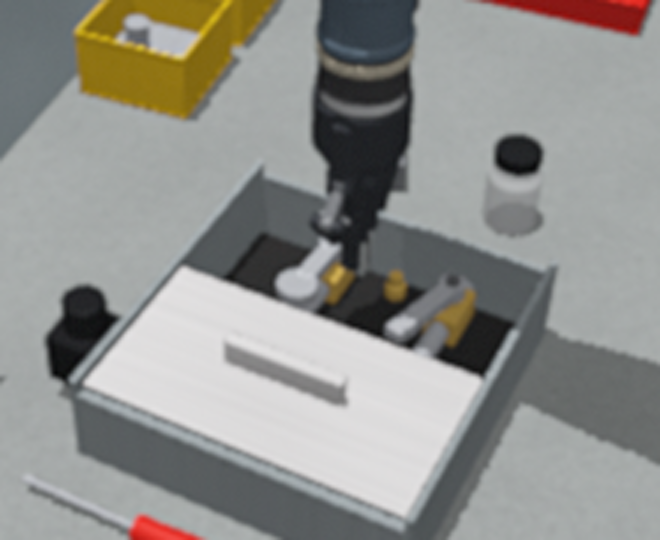

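View pics/i_top.png

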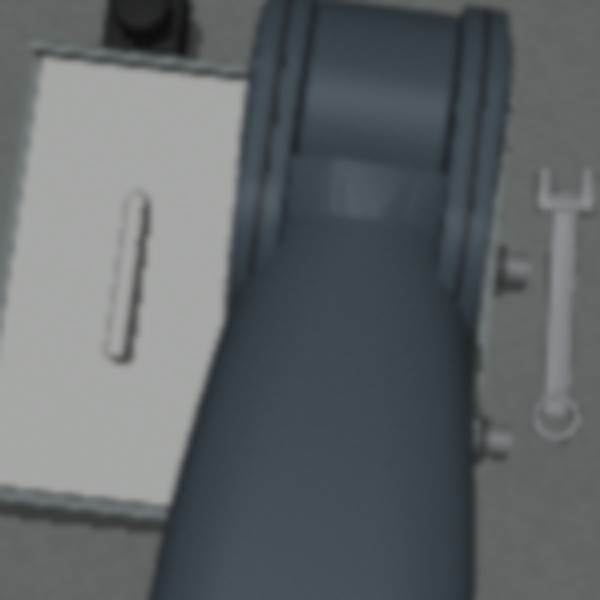

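```bash
python3 -m creep '[{"claw":0,"x":0,"y":0,"z":0,"twist":0},{"claw":0,"x":0,"y":0,"z":0,"twist":0}]'
```

```text
clock: 7.35
position: [559.7, 8.8, 99.5]
tcp_rot: [180.0, 0.3, 174.7]
wrist_force: [0.7, 0.3, 0.7]
width: 0.2
```

```bash
python3 -m creep '[{"claw":0,"x":-0.001,"y":0,"z":-0.01,"twist":0},{"claw":0,"x":-0.001,"y":0,"z":-0.02,"twist":0},{"claw":0,"x":-0.001,"y":0,"z":-0.03,"twist":0},{"claw":0,"x":-0.001,"y":0,"z":-0.04,"twist":0},{"claw":0,"x":-0.001,"y":0,"z":-0.045,"twist":0}]'
python3 -m creep '[{"claw":0,"x":0,"y":0,"z":-0.003,"twist":0},{"claw":0,"x":0,"y":0,"z":-0.003,"twist":0},{"claw":0,"x":0,"y":0,"z":-0.003,"twist":0}]'
python3 - <<'E'
from h import *
r=imaging.read_camera("side"); im=r["img"][120:300,220:440,::-1]
cv2.imwrite(f"pics/j_side.png",cv2.resize(im,None,fx=3,fy=3,interpolation=cv2.INTER_CUBIC))
E
```

```text
clock: 7.85
position: [555.1, 8.8, 49.2]
tcp_rot: [180.0, -0.2, 174.6]
wrist_force: [-0.3, 1.0, -0.2]
width: 0.0
clock: 8.15
position: [556.6, 8.6, 48.6]
tcp_rot: [-180.0, 0.0, 174.6]
wrist_force: [-0.3, -0.4, -0.1]
width: 0.3
```

View pics/j_side.png

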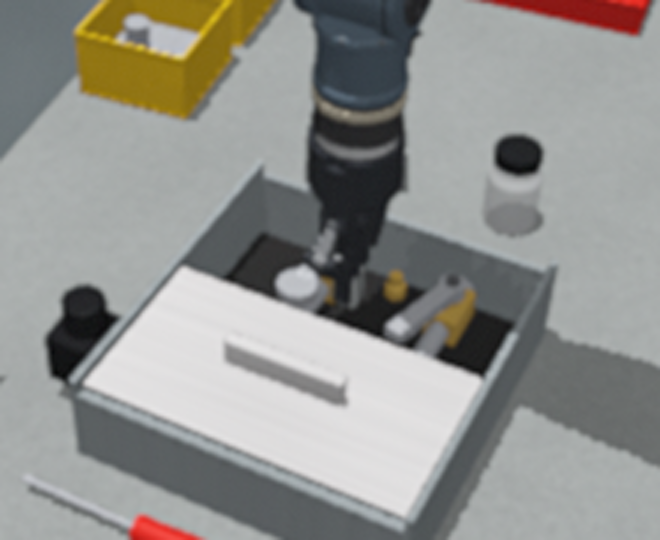

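```bash
python3 -m creep '[{"claw":0,"x":0.006,"y":0.001,"z":0,"twist":0},{"claw":0,"x":0.011,"y":0.002,"z":0,"twist":0},{"claw":0,"x":0.015,"y":0.0035,"z":0,"twist":0},{"claw":0,"x":0.019,"y":0.005,"z":0,"twist":0},{"claw":0,"x":0.023,"y":0.006,"z":0,"twist":0}]'
python3 -m creep '[{"claw":0,"x":0.0045,"y":0.001,"z":0,"twist":0},{"claw":0,"x":0.009,"y":0.0015,"z":0,"twist":0},{"claw":0,"x":0.014,"y":0.0015,"z":0,"twist":0},{"claw":0,"x":0.019,"y":0.001,"z":0,"twist":0},{"claw":0,"x":0.024,"y":0,"z":0,"twist":0}]'
python3 - <<'E'
from h import *
r=imaging.read_camera("side"); im=r["img"][120:300,220:440,::-1]
cv2.imwrite(f"pics/k_side.png",cv2.resize(im,None,fx=3,fy=3,interpolation=cv2.INTER_CUBIC))
E
```

```text
clock: 8.7
position: [579.0, 14.6, 47.9]
tcp_rot: [-180.0, -0.1, 174.6]
wrist_force: [-2.7, -0.5, 0.2]
width: -0.1
clock: 9.2
position: [603.6, 14.8, 48.2]
tcp_rot: [180.0, -0.0, 174.6]
wrist_force: [-3.0, -1.3, 0.0]
width: 0.4
```

View pics/k_side.png

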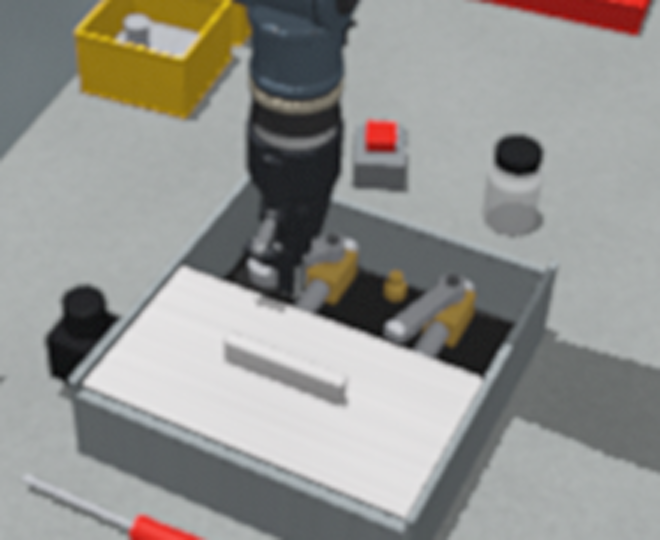

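The handle is swinging ahead of the fingers and forces are about 3 N, so I'll continue along the arc.

```bash
python3 -m creep '[{"claw":0,"x":0.005,"y":-0.0015,"z":0,"twist":0},{"claw":0,"x":0.010,"y":-0.0035,"z":0,"twist":0},{"claw":0,"x":0.0145,"y":-0.006,"z":0,"twist":0},{"claw":0,"x":0.019,"y":-0.009,"z":0,"twist":0},{"claw":0,"x":0.0235,"y":-0.013,"z":0,"twist":0}]'
python3 -m creep '[{"claw":0,"x":0.004,"y":-0.004,"z":0,"twist":0},{"claw":0,"x":0.0075,"y":-0.009,"z":0,"twist":0},{"claw":0,"x":0.0105,"y":-0.0135,"z":0,"twist":0},{"claw":0,"x":0.012,"y":-0.016,"z":0,"twist":0},{"claw":0,"x":0.013,"y":-0.018,"z":0,"twist":0}]'
python3 -m creep '[{"claw":0,"x":0,"y":-0.001,"z":0,"twist":0},{"claw":0,"x":0,"y":-0.002,"z":0,"twist":0}]'
```

```text
clock: 9.75
position: [626.7, 1.5, 48.2]
tcp_rot: [180.0, -0.1, 174.6]
wrist_force: [-3.8, 0.2, 1.9]
width: 0.2
clock: 10.25
position: [640.6, -16.6, 48.7]
tcp_rot: [180.0, 0.1, 174.6]
wrist_force: [-1.9, 2.5, 0.9]
width: -0.2
clock: 10.45
position: [640.7, -18.2, 48.7]
tcp_rot: [180.0, 0.1, 174.6]
wrist_force: [-0.2, 3.6, 1.5]
width: 0.2
```

```bash
python3 -m creep '[{"claw":0,"x":0,"y":-0.001,"z":0,"twist":0},{"claw":0,"x":0,"y":-0.002,"z":0,"twist":0}]'
python3 -m creep '[{"claw":0,"x":0,"y":-0.001,"z":0,"twist":0},{"claw":0,"x":0,"y":-0.002,"z":0,"twist":0}]'
python3 - <<'E'
from h import *
r=imaging.read_camera("side"); im=r["img"][120:300,220:440,::-1]
cv2.imwrite(f"pics/l_side.png",cv2.resize(im,None,fx=3,fy=3,interpolation=cv2.INTER_CUBIC))
E
```

```text
clock: 10.65
position: [640.7, -19.6, 48.8]
tcp_rot: [179.9, 0.1, 174.7]
wrist_force: [0.6, 5.0, 0.9]
width: -0.1
clock: 10.85
position: [640.6, -19.9, 48.7]
tcp_rot: [179.7, 0.1, 174.7]
wrist_force: [1.8, 8.3, 0.6]
width: -0.3
```

View pics/l_side.png

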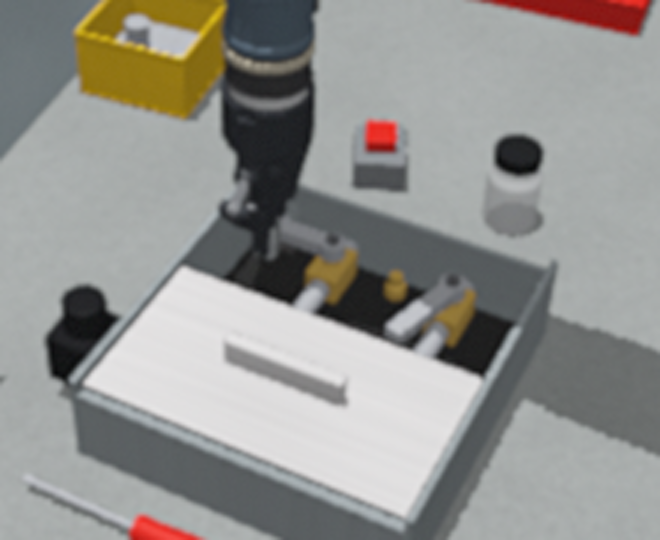

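The handle now lies across its pipe, and force is rising while the tool has stalled, so it looks to be at the stop. I'll give one more small press, back off, lift, and then look.

```bash
python3 -m creep '[{"claw":0,"x":0,"y":-0.002,"z":0,"twist":0},{"claw":0,"x":0,"y":-0.003,"z":0,"twist":0}]'
python3 -m creep '[{"claw":0,"x":0,"y":0.008,"z":0,"twist":0},{"claw":0,"x":0,"y":0.015,"z":0,"twist":0},{"claw":0,"x":0,"y":0.020,"z":0.005,"twist":0},{"claw":0,"x":0,"y":0.020,"z":0.03,"twist":0},{"claw":0,"x":0,"y":0.020,"z":0.06,"twist":0}]'
python3 -m creep '[{"claw":0,"x":0,"y":0,"z":0.04,"twist":0},{"claw":0,"x":0,"y":0,"z":0.08,"twist":0},{"claw":0,"x":-0.03,"y":0.03,"z":0.09,"twist":0},{"claw":0,"x":-0.06,"y":0.07,"z":0.09,"twist":0},{"claw":0,"x":-0.09,"y":0.11,"z":0.09,"twist":0}]'
python3 -m creep '[{"claw":0,"x":-0.03,"y":0.04,"z":0,"twist":0},{"claw":0,"x":-0.06,"y":0.08,"z":0,"twist":0},{"claw":0,"x":-0.09,"y":0.12,"z":0,"twist":0},{"claw":0,"x":-0.11,"y":0.15,"z":0,"twist":0},{"claw":0,"x":-0.11,"y":0.15,"z":0,"twist":0}]'
python3 - <<'E'
from h import *
r=imaging.read_camera("top"); im=r["img"][135:285,215:415,::-1]
cv2.imwrite(f"pics/m_top.png",cv2.resize(im,None,fx=4,fy=4,interpolation=cv2.INTER_CUBIC))
r=imaging.read_camera("side"); im=r["img"][120:300,220:440,::-1]
cv2.imwrite(f"pics/m_side.png",cv2.resize(im,None,fx=3,fy=3,interpolation=cv2.INTER_CUBIC))
E
```

```text
clock: 11.1
position: [640.6, -20.4, 48.7]
tcp_rot: [179.4, 0.1, 174.8]
wrist_force: [1.4, 13.8, 1.4]
width: 0.3
clock: 11.6
position: [638.2, -5.6, 107.0]
tcp_rot: [-179.9, -0.3, 174.6]
wrist_force: [0.7, -0.4, -0.7]
width: 0.2
clock: 12.1
position: [549.9, 104.6, 199.7]
tcp_rot: [-180.0, 0.2, 174.5]
wrist_force: [1.0, 0.4, -0.1]
width: -0.3
clock: 12.6
position: [437.4, 257.4, 199.1]
tcp_rot: [180.0, 0.0, 175.0]
wrist_force: [0.6, 0.6, 0.4]
width: -0.1
```

View pics/m_top.png

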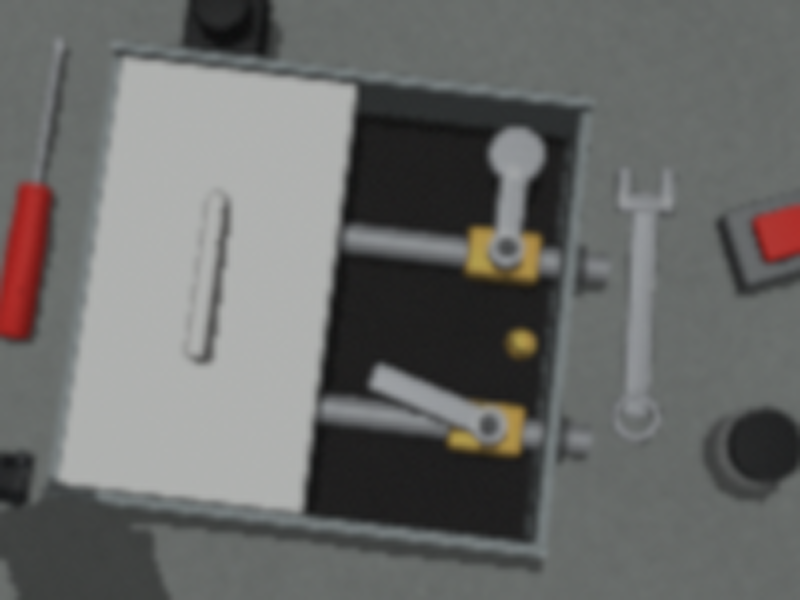

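View pics/m_side.png

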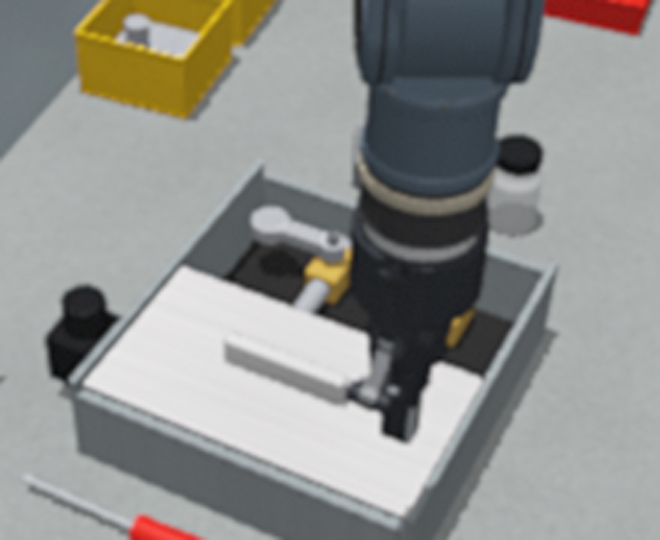

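```bash
python3 - <<'E'
from h import *
r=imaging.read_camera("top")
Z=lambda a,b:(215+(a+.5)/4-.5,135+(b+.5)/4-.5)
p,e=back(r,Z(507,249),61),back(r,Z(517,155),60)
a=np.arctan2(*(e-p)[[1,0]]); print("lever yaw",a,"box yaw -.093; hinge",np.pi/2-(a+.093))
p,e=back(r,Z(489,426),61),back(r,Z(382,378),60)
print("plain",np.pi/2-(np.arctan2(*(e-p)[[1,0]])+.093))
t=(back(r,Z(217,192),104)+back(r,Z(198,358),104))/2; print("tab",t, "travel", np.hypot(*(t[:2]-[545.6,-6.4])))
s=env.read_state(); print(s["position"],s["wrist_force"],s["clock"])
E
```

```text
lever yaw -0.08985731914887916 box yaw -.093; hinge 1.5676536459437758
plain 0.30315602956164334
tab [559.17985447 136.38630748 104.        ] travel 143.43061754908857
[440.32806443 254.16142862 198.60907875] [-0.90659162 -0.75008877  0.19221827] 12.75
```

```bash
python3 -c "
from rig import env
print(env.sign_off())"
```

```text
the job is handed in; nothing more can be done
None
```

The cover is fully open and the disc-ended valve is shut across its pipe. I handed the job in at about 12.8 s with the arm raised clear of everything.

- **Cover:** I pushed it by its tab with closed fingers until it stalled on its stop at about 11 N. The top camera puts its travel at about 143 mm against the nominal 145 mm, within camera accuracy. It stayed open afterwards and looks flat on its guides.
- **Disc-ended handle:** it was on the +x pipe. I swung it clockwise until it stalled on its stop at about 14 N. The last picture gives a hinge value of about 1.568, against 1.571 for fully shut.
- **Other things:** the straight handle reads about 0.30 rad and looks the same in the pictures from before and after. The plug, wrench, switch block and jar look the same too. The mug, the tee and all of the screwdriver were not in my final close-up pictures, and I made no contact on that side.

No check failed. The one oddity was a brief swing of up to 10 mm after a fast descent, before any contact; I moved more slowly from there.

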